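# Move the microphone slider to the other stand without its carriage bumping

### The job

Take the microphone slider by its overhead handle and carry it from its stand to the empty stand. Its carriage has no lock and runs freely: tilt the slider as needed so that the carriage never bumps an end stop. Hold it clear above the empty stand until the carriage has stayed near the middle of the slider for four seconds, then set it down gently and squarely on that stand and let go, with the carriage still near the middle and at rest. Leave the mug, can and notebook alone.

Things in the scene. Friction and masses are not known exactly. Their poses are not given: they have to be found in the camera images.
- tray: The microphone slider: a loose plywood tray 158 mm wide (x), 360 mm long (y), with a flat base, 28 mm high side walls and 38 mm high end plates, nominal 0.55 kg without the carriage. Origin: centre of its underside; z up. Two steel rods along y guide the carriage. Its overhead handle bridges the middle.
- handle (a point): Centre of the slider's handle: a straight wooden bar along the slider's x, 18 mm thick (y), 24 mm high, 125 mm above the slider's origin, on an upright at each side wall. The middle 110 mm of it are free to grip from above, fingers closing along the slider's y. The carriage and microphone pass 35 mm below the bar.
- carriage (a joint): Place of the carriage along the slider's y, in m: 0 in the middle, + towards +y. Stops at +-0.136; 0.130 counts as bumping. Within 0.03 is near the middle. It starts at rest, anywhere within 0.07. Carriage with microphone: nominal 0.30 kg. It runs to the lower end at 9.81 m/s2 per rad of tilt (minus the slider's own acceleration), with only about 0.003 N friction and 0.05 N s/m drag.
- carriage_mid (a point): Top centre of the carriage's dark steel plate (120 x 60 mm along the slider's x and y), 32 mm above the slider's underside. A stubby metal microphone 40 mm thick lies clamped across it, along x, its top 78 mm above the slider's underside.
- dock_a: The stand under the slider at the start: fixed dark wooden plinth with a flat rubber top, 130 mm (x) by 200 mm (y) by 30 mm high, level; origin centre of its underside.
- dock_b: The empty stand, same as the other, fixed and level, origin centre of its underside. The slider belongs on it with its centre over the stand's centre and its y along the stand's y (either way round).
- dock_b_top (a point): Centre of the empty stand's flat top, 30 mm above the desk: the origin of the slider lies here when it is in place.
- mug: White mug, 80 mm wide, 90 mm high, origin centre of its underside. Bystander.
- can: Drink can, 66 mm wide, 115 mm high, origin centre of its underside. Bystander.
- notebook: Small blue notebook lying flat, 70 x 110 x 18 mm, origin centre of its underside. Bystander.
Not all that is in view belongs to the job. Leave any pink, red or yellow look-alike of the dock_b alone.

How it is judged (in metres and radians):
On the way, in this order (a step that is already met when the one before it is completed fails the run):
1. the slider is lifted clear of its stand in the gripper (height (world z) of tray above 0.05 m and contact force between the fingers and tray above 1 N), for 0.2 s.
2. the slider is held in the gripper, clear above the empty stand, with the carriage staying within 30 mm of the middle for 4 s (all of step 1 and horizontal distance between tray and dock_b below 0.06 m and value of joint carriage between -0.03 and 0.03 m), for 4 s.
At the end, for the whole second after the job is handed in: The slider stands on the formerly empty stand, level (within 0.05 rad), its centre within 20 mm of the stand's and its length along the stand's within 0.12 rad; the carriage is within 40 mm of the slider's middle and at rest (under 0.03 m/s); the gripper has let go (horizontal distance between tray and dock_b below 0.02 m and height (world z) of tray between 0.025 and 0.035 m and angle between tray's own z axis and vertical below 0.05 rad and angle between the y axis of tray and the y axis of dock_b, either way round below 0.12 rad and value of joint carriage between -0.04 and 0.04 m and velocity of joint carriage between -0.03 and 0.03 m/s and linear speed of tray below 0.02 m/s); the robot touches nothing.
It fails at once if the carriage bumps an end stop (more than 130 mm from the middle) (value of joint carriage above 0.13 m or value of joint carriage below -0.13 m).
It fails at once if the slider is tipped by more than 0.35 rad (angle between tray's own z axis and vertical above 0.35 rad).
It fails at once if the slider is slammed down on the empty stand (more than 60 N) (contact force between tray and dock_b above 60 N).
It fails at once if the mug, can or notebook is disturbed (distance of any of mug, can, notebook from where it was at the start of the episode above 0.03 m).
It also fails if it takes over 67 s, if anything falls off the work surface, if the arm or the gripper's body presses on something with over 40 N, if the wrist force passes 120 N, or if a joint passes its speed limit or range.

### The arm

A 6-joint arm with a two-finger parallel gripper is mounted at the origin on the work surface. World frame = base frame: x ahead of the robot, y to its left, z up, the work surface at z = 0. Lengths are in mm, angles in degrees, forces in N, time in s.
With the tool pointing down it reaches from about 300 to 850 mm from the base axis. Payload 4.2 kg.
Tool frame: the origin (TCP) lies midway between the tips of the shut fingers; the grasp point (between the pads) lies 19 mm behind it; z points along the fingers, y is the line along which they close (so a half turn about z gives the same grasp; the last joint's range is limited). The gripper opens to 91 mm and grips with 3 to 60 N. Pads are 32 mm wide; open, the fingers measure 118 mm over their backs; the gripper's body (76 mm by 178 mm) begins 60 mm behind the grasp point.
Start: joints at [64.859, 18.312, 89.639, -0, 72.044, -1.146], TCP at [233.837, 525.325, 180.676] pointing down, gripper open.
Joint ranges: [-177.97, 177.97], [-48.28, 115.42], [12.27, 149.76], [-77.06, 257.06], [2.81, 150.46], [-146.56, 146.56]. Speed limits (degrees/s): [147.25, 147.25, 180, 180, 180, 180].

### API

Orientations are given as [roll, pitch, yaw] about the fixed x, y, z axes, in that order (R = Rz(yaw) Ry(pitch) Rx(roll)).
In Python, from workcell import state, grab_frame, camera_model, workorder gives the robot as it stands.
- The arm moves only by the tool carry_out, never from a script. Its argument "commands" is a list of rows, each a list of 7 numbers: the turn, a rotation vector about the tool's x, y, z in degrees, then the shift along the tool's x, y, z in mm, then the opening, from -1 (shut) to 1 (fully open). In form: [[ax, ay, az, dx, dy, dz, hand], ...]. A call has 1 to 20 rows; each row is the pose to reach, as a shift and turn from the pose commanded when the call began, along the tool's axes at that moment; what a row does not reach only later rows make up. A row lasts 1/10 s, in which the tool goes at most 50 mm and 8.59 degrees, less where a joint would pass 70% of its speed; a pose out of reach is approached as far as the arm can. A call with a gripper value outside its range is refused whole. The fingers move at their own pace and stop on an object; "force" is the grip in N (left out, the last holds). Time passes only in rows, so rows that repeat a pose let the fingers close. It gives the time, the measured TCP pose, the force, the opening and the grip force at its end, in the units of the state.
- state(): the state, without advancing time (a new reading comes with each control period).
- grab_frame(name): name is "scene" or "side" or "wrist"; returns the picture (480x640x3 uint8, red, green, blue); there is no depth.
- camera_model(name): a dict with "fx", "fy", "cx", "cy" (pixels), "origin" and "rotation" of the camera in the world; the wrist camera has in their place "mount" (4x4, takes a point from camera to tool coordinates, whose origin is the TCP and whose axes are the flange's). Camera axes: x right, y up, looking along -z (the intrinsics and any distortion apply to the point x, -y, -z); pixel columns grow to the right and rows downward; lengths in mm; the calibration is good to about 2 mm. The wrist camera is an equidistant fisheye: a pixel r from the principal point sees the ray r / f radians off the axis. A picture is of the moment at which its call begins: read the wrist's pose just before it. camera_model takes no time and is no camera call.
- workorder.job_done(): hands the job in; it is judged then, once.
The state is a dict: "time_s": time; "qpos": joint angles; "qvel": joint speeds; "effort": joint torques, N m; "ee_pos": TCP position; "ee_rot": TCP orientation; "force": force on the tool from outside, world axes, zero at the start; "torque": the same for the moment, N m; "gripper_width": finger opening in mm; "gripper_force": force on a finger pad.
Only numpy, scipy, OpenCV 4.12 (cv2) and the standard library are available. Lean on these libraries where they do the work, as an engineer would, in place of code of your own. Each camera call takes 0.05 s, during which the arm holds its last target. There are 200 camera calls.

## Working session

There is one attempt and no reset: what is moved stays moved. The work goes in short steps, Python scripts to look and compute and a tool call to move; the robot and the scene stay as the last step left them, time stands still between calls to the robot, and variables do not carry over. Pictures are saved under pics/ and viewed, at most 10 in all, crops included, and the job is handed in when it is done.

Besides the shell and the picture viewer there is one more tool, called after "Request:" as name(argument=value, ...), one argument or row to a line, values as JSON. carry_out: Moves the arm, as the interface text tells. Its arguments: {"type":"object","properties":{"commands":{"type":"array"},"force":{"type":"number"}},"required":["commands"]}

```bash
mkdir -p pics; ls; python3 - <<'E'
from workcell import state, grab_frame, camera_model
import cv2,numpy as np
s=state();print(s)
ims=[]
for n in("scene","side","wrist"):
    f=grab_frame(n);cv2.imwrite(f"pics/{n}0.png",f[...,::-1]);print(n,camera_model(n))
E
```

```text
pics
{'time_s': 0.0, 'qpos': array([ 6.48590612e+01,  1.83518416e+01,  8.97061066e+01,  1.40223618e-03,
        7.20440063e+01, -1.14475500e+00]), 'qvel': array([ 0.0435974 , -0.09089946,  0.01745101,  0.06738127,  0.13524492,
       -0.04948586]), 'effort': array([-1.77232710e-04, -4.12455153e+01, -2.31971937e+01,  7.28561310e-02,
        4.57430386e-02, -1.28374877e-04]), 'ee_pos': array([233.57988614, 524.80241643, 179.82035658]), 'ee_rot': array([-1.79898092e+02, -3.36978984e-03,  1.56003380e+02]), 'force': array([-0.67105552,  1.30114934,  0.47858982]), 'torque': array([0.01354535, 0.03780461, 0.01820235]), 'gripper_force': 0.0, 'gripper_width': 90.98335193123523}
scene {'fx': 541.871911163772, 'fy': 541.871911163772, 'cx': 325.53730287608363, 'cy': 240.33587635747557, 'origin': array([1451.29107327, -217.19560623,  994.01209006]), 'rotation': array([46.80765563, -0.17720379, 85.69620838])}
side {'fx': 594.4432354545252, 'fy': 594.4432354545252, 'cx': 325.5570904232715, 'cy': 241.56242115060815, 'origin': array([  395.77822424, -1248.77336001,  1185.36412061]), 'rotation': array([45.75857726,  1.03575098, -7.06742192])}
wrist {'fx': 371.64829954431775, 'fy': 371.64829954431775, 'cx': 315.7955725543442, 'cy': 232.73494942854563, 'mount': array([[-1.23102911e-04,  9.71425403e-01,  2.37345049e-01,
         6.65678005e+01],
       [ 9.99999407e-01,  3.76297749e-04, -1.02147635e-03,
         8.31239333e-01],
       [-1.08160049e-03,  2.37344782e-01, -9.71424873e-01,
        -2.03338039e+02],
       [ 0.00000000e+00,  0.00000000e+00,  0.00000000e+00,
         1.00000000e+00]])}
```

View pics/scene0.png

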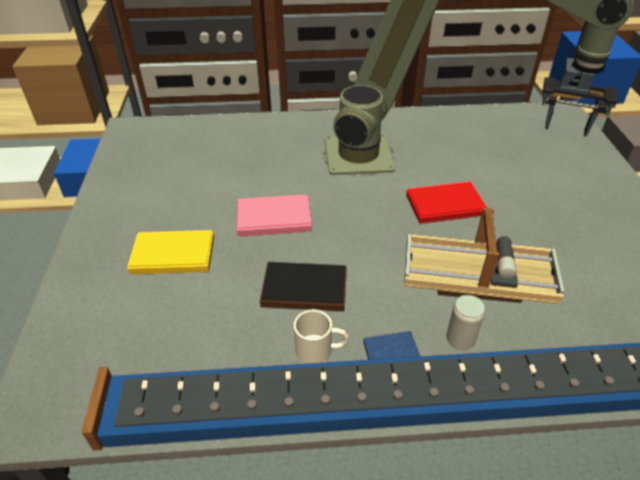

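View pics/side0.png

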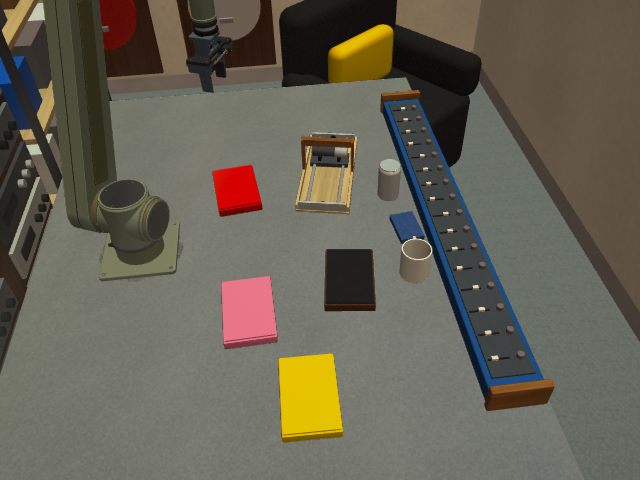

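View pics/wrist0.png

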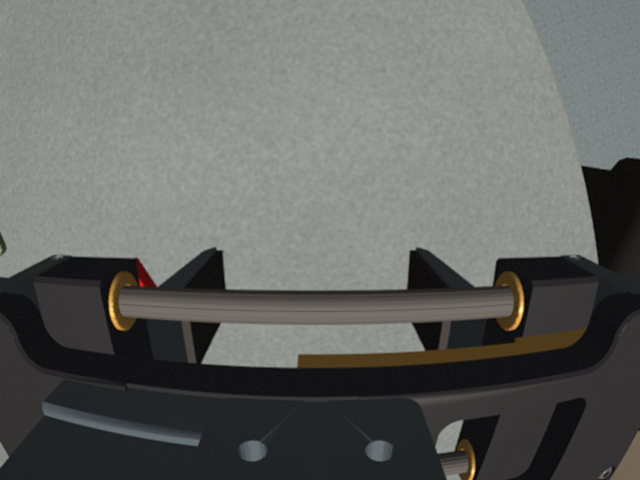

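Scene picture: the slider is at about (484,268), with its brown handle at (488,248) and the microphone at (505,257). The empty dark stand is at (304,285). The red (447,202), pink (274,214) and yellow (172,251) slabs are look-alikes. The side picture shows the slider at (326,175) and the dark stand at (350,279). The wrist picture shows only bare desk.

Candidates for dock_b are dark (304,285), pink, red and yellow. Dark fits: it's a dark wooden plinth with a black rubber top. I'll confirm it in a crop.

```bash
cat > h.py <<'E'
from workcell import state, grab_frame, camera_model
import cv2,numpy as np
from scipy.spatial.transform import Rotation as R
def ray(n,uv,st=None):
    c=camera_model(n); u=(np.array(uv,float)-[c['cx'],c['cy']])/c['fx']
    if n=='wrist':
        r=np.hypot(*u); d=np.array([u[0]/r*np.sin(r),-u[1]/r*np.sin(r),-np.cos(r)])
        T=c['mount']; Rt=R.from_euler('xyz',st['ee_rot'],degrees=True).as_matrix()
        return st['ee_pos']+Rt@T[:3,3], Rt@T[:3,:3]@d
    d=np.array([u[0],-u[1],-1.]); d/=np.linalg.norm(d)
    return c['origin'],R.from_euler('xyz',c['rotation'],degrees=True).as_matrix()@d
def plane(n,uv,z,st=None):
    o,d=ray(n,uv,st); return o+d*(z-o[2])/d[2]
def tri(uv1,uv2,n1='scene',n2='side',s1=None,s2=None):
    o,d=ray(n1,uv1,s1);p,e=ray(n2,uv2,s2)
    t=np.linalg.lstsq(np.c_[d,-e],p-o,rcond=None)[0]
    a,b=o+d*t[0],p+e*t[1]; return (a+b)/2,np.linalg.norm(a-b)
E
python3 - <<'E'
from h import *
S={n:cv2.imread(f'pics/{n}0.png') for n in('scene','side')}
roi={'scene':(245,250,365,320),'side':(315,240,385,318)}
q={}
for n,(a,b,c,d) in roi.items():
    m=np.zeros((480,640),np.uint8); m[b:d,a:c]=(S[n][b:d,a:c].max(2)<40)*255
    k=max(cv2.findContours(m,0,1)[0],key=cv2.contourArea)
    r=cv2.approxPolyDP(k,6,True)[:,0]; print(n,r.tolist(),cv2.contourArea(k))
    P=np.array([plane(n,x,30) for x in r]);print(P.round(0).tolist(),P.mean(0))
    M=cv2.moments(k);q[n]=(M['m10']/M['m00'],M['m01']/M['m00'])
print('centroid',q,tri(q['scene'],q['side']))
A=cv2.resize(S['scene'][190:310,240:580],(680*800//800,240),interpolation=cv2.INTER_CUBIC)
B=cv2.resize(S['side'][120:320,210:440],None,fx=1.7,fy=1.7,interpolation=cv2.INTER_CUBIC)
B=cv2.copyMakeBorder(B,0,0,0,680-B.shape[1],0)
cv2.imwrite('pics/crop.png',np.vstack([A,B]))
E
```

```text
scene [[297, 281], [300, 290]] 12.5
[[565.0, -216.0, 30.0], [595.0, -210.0, 30.0]] [ 579.86343792 -213.37352436   30.        ]
side [[327, 250], [326, 303], [373, 303], [370, 250]] 2372.0
[[521.0, -102.0, 30.0], [495.0, -289.0, 30.0], [612.0, -305.0, 30.0], [638.0, -119.0, 30.0]] [ 566.31257913 -203.78770402   30.        ]
centroid {'scene': (299.81333333333333, 286.4266666666666), 'side': (349.0928892636312, 276.9371135469365)} (array([ 569.66419764, -206.87471538,   20.82374839]), np.float64(10.322404655578074))
```

View pics/crop.png

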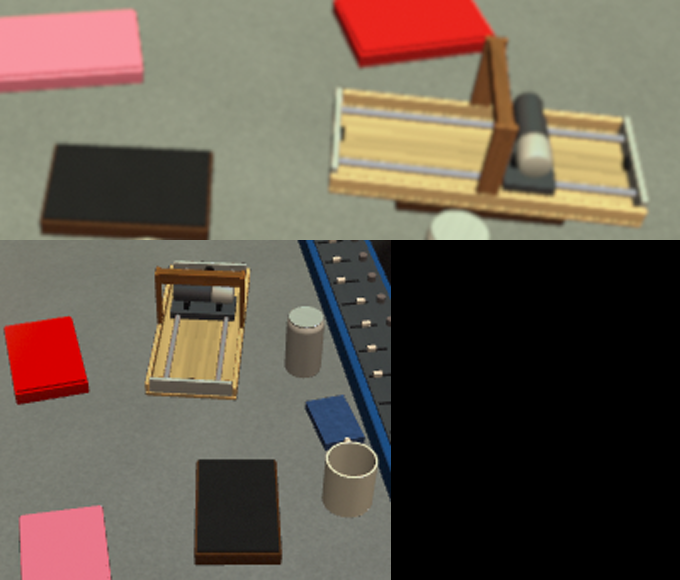

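The crop confirms it: the dark plinth with the black rubber top is the empty stand. The slider, with its brown handle, stands on an identical dark plinth. Next I'll measure the stand and the rough handle position.

```bash
python3 - <<'E'
from h import *
S={n:cv2.imread(f'pics/{n}0.png') for n in('scene','side')}
def corners(n,roi,mask):
    a,b,c,d=roi; m=np.zeros((480,640),np.uint8); m[b:d,a:c]=mask[b:d,a:c]*255
    k=max(cv2.findContours(m,0,1)[0],key=cv2.contourArea)
    return k
q={}
for n,roi in {'scene':(245,250,365,306),'side':(315,240,385,318)}.items():
    im=S[n].astype(int)
    k=corners(n,roi,(im.max(2)<55)&(im.max(2)-im.min(2)<14))
    r=cv2.approxPolyDP(k,5,True)[:,0]
    P=np.array([plane(n,x,30) for x in r]);print(n,r.tolist(),P.round(0)[:,:2].tolist(),P.mean(0).round(1))
    T=np.array([plane(n,x[0],30)[:2] for x in k],np.float32); print(cv2.minAreaRect(T))
    q[n]=r
# order corners by world xy angle and triangulate
def order(n):
    P=np.array([plane(n,x,30)[:2] for x in q[n]]);c=P.mean(0);return q[n][np.argsort(np.arctan2(*(P-c).T))]
if len(q['scene'])==len(q['side'])==4:
    for a,b in zip(order('scene'),order('side')): print(tri(a,b))
for n,roi in {'scene':(465,200,505,300),'side':(295,125,365,185)}.items():
    h=cv2.cvtColor(S[n],cv2.COLOR_BGR2HSV); m=(h[...,0]<16)&(h[...,1]>120)&(h[...,2]<190)
    k=corners(n,roi,m);r=cv2.approxPolyDP(k,2.5,True)[:,0];print('handle',n,r.tolist())
E
```

```text
scene [[269, 263], [263, 298], [341, 302], [343, 266]] [[500.0, -284.0], [613.0, -297.0], [638.0, -117.0], [523.0, -101.0]] [ 568.6 -199.8   30. ]
((568.2608642578125, -199.91009521484375), (187.2061767578125, 117.78726196289062), 82.1150894165039)
side [[327, 249], [326, 302], [373, 302], [370, 249]] [[521.0, -98.0], [495.0, -286.0], [613.0, -302.0], [638.0, -115.0]] [ 566.9 -200.3   30. ]
((567.1427612304688, -201.958740234375), (192.30332946777344, 120.3698501586914), 81.89551544189453)
(array([ 495.80585405, -283.50888676,   26.70801284]), np.float64(1.0315274093487363))
(array([ 521.9484853 , -100.10853566,   30.18618392]), np.float64(2.661831187320234))
(array([ 638.4174198 , -116.65104183,   30.84551899]), np.float64(1.4606712823824954))
(array([ 612.29535636, -298.56157206,   27.50872944]), np.float64(2.741670232983581))
handle scene [[487, 207], [465, 213], [465, 217], [481, 217], [476, 241], [486, 241], [488, 249], [479, 283], [483, 286], [490, 282], [499, 254], [493, 234], [492, 209]]
handle side [[302, 136], [303, 168], [305, 145], [349, 146], [352, 149], [352, 170], [353, 138], [331, 137], [329, 140], [326, 137], [311, 139]]
```

```bash
python3 - <<'E'
from h import *
a=tri((489.5,207.5),(302.5,137.5));b=tri((498,251),(354,138));print(a,b,(a[0]+b[0])/2)
d=b[0]-a[0];print('slider x dir deg',np.degrees(np.arctan2(d[1],d[0])),np.linalg.norm(d))
# tray outer corners at top of walls (z~60)
for uv in [(408,235),(405,285),(559,300),(562,250)]: print(plane('scene',uv,62).round(0))
E
```

```text
(array([491.80928888, 247.18634952, 168.36496982]), np.float64(5.211150282857203)) (array([642.82497995, 219.09634179, 171.43818157]), np.float64(7.754049415493948)) [567.31713442 233.14134565 169.9015757 ]
slider x dir deg -10.53700736498836 153.63668869749475
[457.  71.  62.]
[625.  32.  62.]
[695. 370.  62.]
[538. 440.  62.]
```

```bash
cat >> h.py <<'E'
def delta(pos,yaw,tilt=(0,0)):
    "turn (deg) & shift (mm) in tool axes from the present pose to a downward tool at pos, yaw"
    s=state();R0=R.from_euler('xyz',s['ee_rot'],degrees=True);R1=R.from_euler('xyz',[180,0,yaw],degrees=True)
    print('turn',(R0.inv()*R1).as_rotvec(degrees=True).round(2),'shift',R0.inv().apply(np.array(pos)-s['ee_pos']).round(1))
E
python3 -c "
from h import *
delta([570,233,300],169)"
```

```text
turn [-7.000e-02 -1.000e-02 -1.299e+01] shift [-426.  -130.1 -119.8]
```

Request:
carry_out(
  commands=[
    [0,0,0,0,0,-50,1],
    [0,0,-6,-40,-12,-100,1],
    [0,0,-13,-85,-26,-120,1],
    [0,0,-13,-130,-40,-120,1],
    [0,0,-13,-175,-53,-120,1],
    [0,0,-13,-220,-67,-120,1],
    [0,0,-13,-265,-81,-120,1],
    [0,0,-13,-310,-95,-120,1],
    [0,0,-13,-355,-108,-120,1],
    [0,0,-13,-400,-122,-120,1],
    [0,0,-13,-426,-130,-120,1],
    [0,0,-13,-426,-130,-120,1],
    [0,0,-13,-426,-130,-120,1],
    [0,0,-13,-426,-130,-120,1],
  ],
)

```text
time_s: 1.55
ee_pos: [569.4, 234.0, 300.6]
ee_rot: [180.0, -0.0, 169.1]
force: [0.3, 0.4, 0.4]
gripper_width: 91.0
gripper_force: 0.0
```

```bash
python3 -c "
from h import *
s=state();print(s['time_s'],s['ee_pos'],s['ee_rot'],s['qpos'],s['force'])
cv2.imwrite('pics/wrist1.png',grab_frame('wrist')[...,::-1])"
```

```text
1.55 [569.36475958 234.01749464 300.61078095] [ 1.79986692e+02 -3.94433211e-02  1.69059427e+02] [ 2.12536164e+01  1.96314832e+01  7.07708781e+01  3.22779635e-02
  8.96239270e+01 -5.78060248e+01] [0.28146311 0.41138409 0.4337602 ]
```

View pics/wrist1.png

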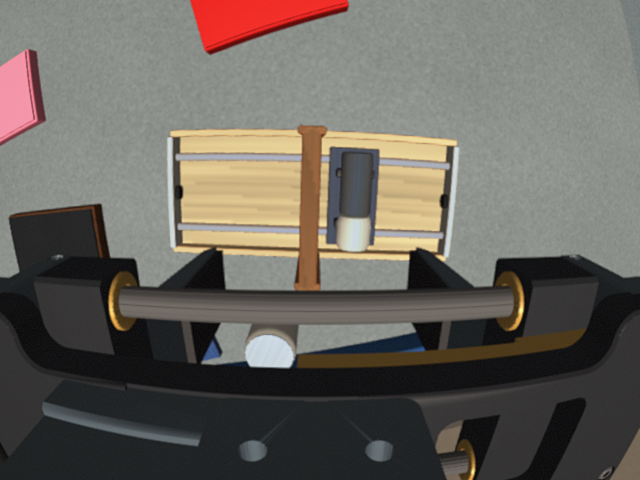

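The wrist picture shows the slider seen from above. The handle runs from (312,130) to (307,288), the end plates are at columns 172 and 452, and the carriage plate spans columns 330–378 on the +y side. The can is at (270,350), clear of the fingers.

```bash
cat >> h.py <<'E'
def look(name,lo=285):
    s=state();f=grab_frame('wrist')[...,::-1].copy();cv2.imwrite(f'pics/{name}.png',f)
    return s,f
def handle(f,s,roi,z=167):
    a,b,c,d=roi;h=cv2.cvtColor(f,cv2.COLOR_BGR2HSV);m=(h[...,0]<16)&(h[...,1]>120)&(h[...,2]<170)&(h[...,2]>50)
    L=[];W=[]
    for v in range(b,d,4):
        x=np.flatnonzero(m[v,a:c])+a
        if len(x)>8: L.append((x.min()/2+x.max()/2,v));W.append(np.ptp(x)+1)
    P=np.array([plane('wrist',p,z,s) for p in L]);k=np.polyfit(P[:,0],P[:,1],1)
    return L,W,P,k
E
python3 - <<'E'
from h import *
s=state();f=cv2.imread('pics/wrist1.png')
L,W,P,k=handle(f,s,(285,136,340,282))
print(L[0],L[-1],W,P[[0,-1]].round(1),'dir',np.degrees(np.arctan(k[0])),'res',np.abs(np.polyval(k,P[:,0])-P[:,1]).max())
Rz=R.from_euler('z',np.degrees(np.arctan(k[0])),degrees=True)
g=lambda uv,z:Rz.inv().apply(plane('wrist',uv,z,s)).round(1)
print('slider-aligned coords: handle',g(L[0],167),g(L[-1],167))
print('handle ends',g((312,127),167),g((307,289),167))
for uv,z in [((171,132),58),((457,142),58),((174,250),58),((447,258),58),((167,190),68),((459,190),68)]: print(uv,g(uv,z))
print('plate',g((330,190),62),g((378,190),62),g((354,148),62),g((354,246),62))
for n,a,b in(('far',(489.5,207.5),(312,127)),('near',(498,251),(307,289))): print(n,tri(a,b,'scene','wrist',None,s))
E
```

```text
(np.float64(312.0), 136) (np.float64(307.0), 280) [np.int64(21), np.int64(18), np.int64(18), np.int64(19), np.int64(19), np.int64(18), np.int64(18), np.int64(19), np.int64(18), np.int64(19), np.int64(19), np.int64(19), np.int64(19), np.int64(19), np.int64(19), np.int64(18), np.int64(18), np.int64(18), np.int64(19), np.int64(19), np.int64(19), np.int64(18), np.int64(18), np.int64(18), np.int64(17), np.int64(18), np.int64(18), np.int64(18), np.int64(33), np.int64(19), np.int64(19), np.int64(20), np.int64(21), np.int64(21), np.int64(22), np.int64(22), np.int64(23)] [[496.9 246.  167. ]
 [629.9 215.1 167. ]] dir -13.012694977005351 res 6.589989214636944
slider-aligned coords: handle [428.7 351.5 167. ] [565.3 351.4 167. ]
handle ends [420.5 351.2 167. ] [574.8 351.7 167. ]
(171, 132) [421.7 174.1  58. ]
(457, 142) [421.6 531.2  58. ]
(174, 250) [574.6 173.8  58. ]
(447, 258) [572.4 533.   58. ]
(167, 190) [494. 172.  68.]
(459, 190) [481.  534.9  68. ]
plate [490.3 374.3  62. ] [487.7 432.4  62. ] [438.7 400.7  62. ] [558.7 407.3  62. ]
far (array([489.34757598, 248.31035962, 169.42927188]), np.float64(1.771787203318737))
near (array([638.67339324, 217.74715131, 173.13638718]), np.float64(8.686996037762198))
```

```bash
python3 -c "
from h import *
delta([563.9,230.5,220],167)"
```

```text
turn [ 0.02 -0.02  2.09] shift [ 4.5 -4.7 80.8]
```

Request:
carry_out(
  commands=[
    [0,0,1,2,-2,40,1],
    [0,0,2.1,4.5,-4.7,80.8,1],
    [0,0,2.1,4.5,-4.7,80.8,1],
    [0,0,2.1,4.5,-4.7,80.8,1],
    [0,0,2.1,4.5,-4.7,80.8,1],
  ],
)

```text
time_s: 2.1
ee_pos: [566.4, 230.8, 223.0]
ee_rot: [179.8, 0.3, 167.0]
force: [0.6, 0.1, 0.4]
gripper_width: 91.3
gripper_force: 0.0
```

```bash
python3 - <<'E'
from h import *
import pickle
s,f=look('wrist2');print(s['ee_pos'],s['ee_rot'])
s1=dict(ee_pos=np.array([569.36475958,234.01749464,300.61078095]),ee_rot=np.array([179.986692,-.0394,169.0594]))
f1=cv2.imread('pics/wrist1.png')
L1,_,P1,k1=handle(f1,s1,(285,136,340,240));L,W,P,k=handle(f,s,(270,60,370,240))
print(L[0],L[-1],W,np.degrees(np.arctan(k[0])))
# height of the handle's top from the far end cap + line consistency across z
h=cv2.cvtColor(f,cv2.COLOR_BGR2HSV);m=(h[...,0]<16)&(h[...,1]>120)&(h[...,2]<170)&(h[...,2]>50)
c=int(L[0][0]);v=np.flatnonzero(m[:240,c]);print('top row now',c,v.min())
h=cv2.cvtColor(f1,cv2.COLOR_BGR2HSV);m=(h[...,0]<16)&(h[...,1]>120)&(h[...,2]<170)&(h[...,2]>50)
v1=np.flatnonzero(m[:240,312]);print('was',v1.min())
print(tri((312,v1.min()),(c,v.min()),'wrist','wrist',s1,s))
mid=P[:,0].mean();print('line y at x=563.9',np.polyval(k,563.9),np.polyval(k1,563.9))
E
```

```text
[566.41154744 230.7647312  222.95059875] [179.81095686   0.26502487 166.96376169]
(np.float64(312.0), 124) (np.float64(312.0), 236) [np.int64(35), np.int64(37), np.int64(35), np.int64(25), np.int64(25), np.int64(25), np.int64(25), np.int64(25), np.int64(25), np.int64(23), np.int64(23), np.int64(25), np.int64(25), np.int64(25), np.int64(25), np.int64(25), np.int64(25), np.int64(25), np.int64(25), np.int64(25), np.int64(25), np.int64(25), np.int64(25), np.int64(24), np.int64(25), np.int64(24), np.int64(23), np.int64(23), np.int64(23)] -13.058620611138057
top row now 312 124
was 15
(array([504.80284177, 246.49469798, 505.38257621]), np.float64(1.613306170120866))
line y at x=563.9 229.95402922275613 229.9605147460869
```

View pics/wrist2.png

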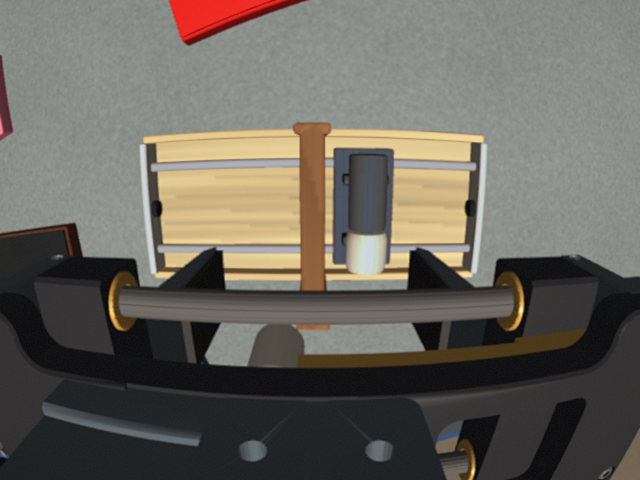

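The wrist picture shows the handle from the far cap at (312,123) to the near end at (312,328). It is centred between the fingers, and the carriage plate is at columns 334–393.

```bash
python3 - <<'E'
from h import *
s=state()
s1=dict(ee_pos=np.array([569.36475958,234.01749464,300.61078095]),ee_rot=np.array([179.986692,-.0394,169.0594]))
for a,b in (((312,126),(312,123)),((307,290),(312,328))): print(tri(a,b,'wrist','wrist',s1,s))
print(tri((498,251),(312,328),'scene','wrist',None,s),tri((489.5,207.5),(312,123),'scene','wrist',None,s),tri((302.5,136),(312,123),'side','wrist',None,s),tri((354,137),(312,328),'side','wrist',None,s))
delta([563.9,230,137],167)
E
```

```text
(array([488.56470741, 247.50367256, 180.88501855]), np.float64(0.18356098058932457))
(array([644.22667907, 211.29180812, 156.65798403]), np.float64(0.9147366291456623))
(array([637.96735156, 217.40573655, 172.46967524]), np.float64(9.995086723478138)) (array([488.35731469, 248.54135359, 168.66545473]), np.float64(2.220217864018644)) (array([490.55821949, 247.27761255, 171.03326508]), np.float64(5.178375892135046)) (array([640.29594779, 213.31824855, 172.44068394]), np.float64(8.152164582013532))
turn [ 0.2   0.28 -0.05] shift [ 2.8 -1.5 86. ]
```

Request:
carry_out(
  commands=[
    [0,0,0,2.5,-0.8,30,1],
    [0,0,0,2.5,-0.8,60,1],
    [0,0,0,2.5,-0.8,80,1],
    [0,0,0,2.5,-0.8,83,1],
    [0,0,0,2.5,-0.8,83,1],
    [0,0,0,2.5,-0.8,83,1],
    [0,0,0,2.5,-0.8,83,1],
  ],
)

```text
time_s: 2.85
ee_pos: [563.4, 229.8, 138.8]
ee_rot: [179.9, 0.2, 166.9]
force: [0.6, 0.4, -1.1]
gripper_width: 91.0
gripper_force: 0.0
```

```bash
python3 - <<'E'
from h import *
s,f=look('wrist3');print(s['ee_pos'],s['ee_rot'],s['force'])
L,W,P,k=handle(f,s,(270,100,370,240));print(L[::4],W[::4],np.degrees(np.arctan(k[0])),np.polyval(k,s['ee_pos'][0]))
delta([563.9,230,137],167)
E
```

```text
[563.40547043 229.82985039 138.75224352] [1.79879921e+02 1.68179454e-01 1.66906318e+02] [ 0.62562347  0.35474697 -1.0874128 ]
[(np.float64(314.0), 120), (np.float64(313.0), 136), (np.float64(314.0), 152), (np.float64(313.5), 168), (np.float64(314.0), 184), (np.float64(314.0), 200), (np.float64(314.0), 216), (np.float64(314.0), 232)] [np.int64(47), np.int64(39), np.int64(37), np.int64(36), np.int64(37), np.int64(35), np.int64(35), np.int64(35)] -12.945499607081919 229.98341753869468
turn [ 0.1   0.14 -0.09] shift [-0.6  0.4  1.4]
```

View pics/wrist3.png

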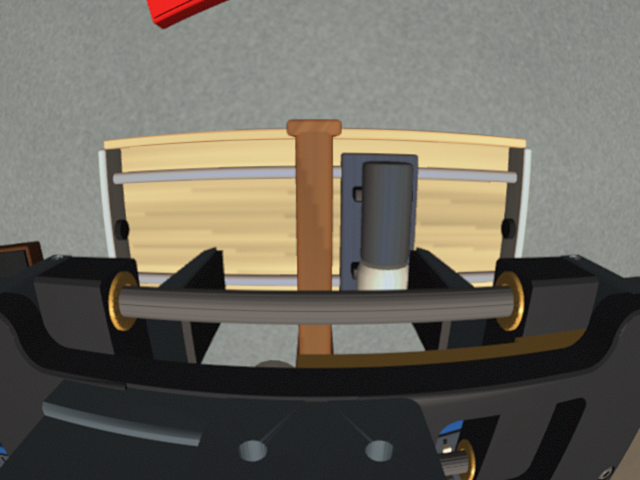

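The fingers straddle the bar centrally: the bar is at columns 296–332 and the tool axis at about 314. The plate's far edge, at row 158, spans columns 341–417. I'll write a carriage gauge in the tool frame, then grip.

```bash
cat >> h.py <<'E'
def carriage(f,rows=(157,161),dep=76.75):
    "carriage place (mm) along tool y from the plate's visible edges"
    h=cv2.cvtColor(f,cv2.COLOR_BGR2HSV);st=dict(ee_pos=np.zeros(3),ee_rot=np.zeros(3));out=[]
    for v in range(*rows):
        x=np.flatnonzero((h[v,122:508,2]<105)&((h[v,122:508,0]>80)|(h[v,122:508,1]<60)))+122
        if len(x)<8: continue
        y=[plane('wrist',(c,v),dep,st)[1] for c in (x.min()-.5,x.max()+.5)];out.append(y)
    lo,hi=np.median(out,0) if out else (np.nan,)*2; w=hi-lo
    c=(lo+hi)/2 if w>54 else (hi-30 if hi>25 else lo+30)
    return round(c,1),round(lo,1),round(hi,1)
def rep(name):
    s,f=look(name);t=s['time_s'];print(f"t {t:.2f} car",carriage(f),'pos',s['ee_pos'].round(1),'rot',s['ee_rot'].round(2),'F',s['force'].round(1),'T',s['torque'].round(2),'w',round(s['gripper_width'],1),round(s['gripper_force'],1))
E
python3 - <<'E'
from h import *
f=cv2.imread('pics/wrist3.png');print(carriage(f));print(cv2.cvtColor(f,cv2.COLOR_BGR2HSV)[158,[200,314,325,345,380,414,425]].tolist())
st=dict(ee_pos=np.zeros(3),ee_rot=np.zeros(3));print([plane('wrist',(c,200),70.75,st)[1] for c in(101,530)])
E
```

```text
(np.float64(49.4), np.float64(20.4), np.float64(78.5))
[[22, 91, 227], [13, 143, 144], [14, 147, 149], [113, 55, 98], [111, 48, 100], [112, 51, 95], [22, 90, 230]]
[np.float64(-178.962259181356), np.float64(180.83356629639715)]
```

Request:
carry_out(
  commands=[
    [0,0,0,0,0,1,0.6],
    [0,0,0,0,0,1,0.4],
    [0,0,0,0,0,1,-1],
    [0,0,0,0,0,1,-1],
    [0,0,0,0,0,1,-1],
    [0,0,0,0,0,1,-1],
    [0,0,0,0,0,1,-1],
    [0,0,0,0,0,1,-1],
  ],
  force=45,
)

```text
time_s: 3.7
ee_pos: [562.2, 229.3, 135.8]
ee_rot: [180.0, -0.0, 166.9]
force: [-0.7, 0.7, 0.5]
gripper_width: 30.1
gripper_force: 0.0
```

```bash
python3 -c "
from h import *
rep('w4')"
```

```text
t 3.70 car (np.float64(50.6), np.float64(21.2), np.float64(80.1)) pos [562.2 229.3 135.8] rot [180.   -0.  166.9] F [-0.7  0.7  0.5] T [-0.08  0.02 -0.  ] w 30.1 0.0
```

Not closed yet; keep closing.

Request:
carry_out(
  commands=[
    [0,0,0,0,0,0,-1],
    [0,0,0,0,0,0,-1],
    [0,0,0,0,0,0,-1],
    [0,0,0,0,0,0,-1],
    [0,0,0,0,0,0,-1],
  ],
)

```text
time_s: 4.25
ee_pos: [562.2, 229.3, 135.9]
ee_rot: [180.0, 0.0, 166.9]
force: [-0.0, 0.5, 0.1]
gripper_width: 0.4
gripper_force: 0.0
```

```bash
python3 -c "
from h import *
rep('w5')"
```

```text
t 4.25 car (np.float64(50.6), np.float64(21.2), np.float64(80.1)) pos [562.2 229.3 135.9] rot [180.    0.  166.9] F [-0.   0.5  0.1] T [ 0.03 -0.02  0.03] w 0.4 0.0
```

The fingers shut to 0.4 mm, so the bar isn't between them. I'll look.

View pics/w5.png

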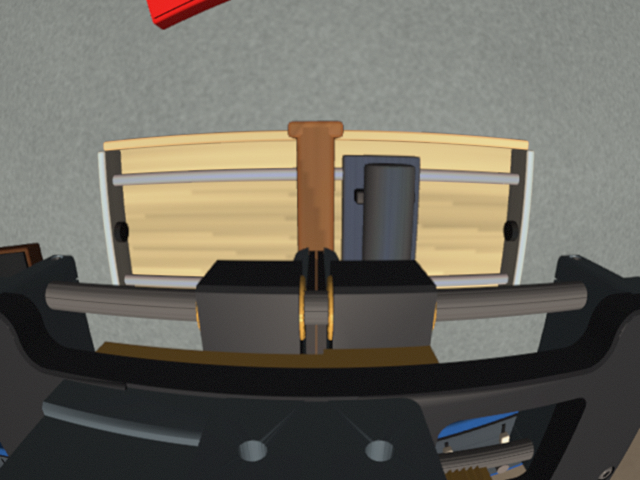

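```bash
python3 -c "
from h import *
a=grab_frame('side')[100:230,270:390,::-1];b=grab_frame('scene')[150:310,400:580,::-1]
a=cv2.resize(a,None,fx=3.3,fy=3.3);b=cv2.resize(b,(390,429))[:429]
cv2.imwrite('pics/ss5.png',np.hstack([a,b]))"
```

```text
(no output)
```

View pics/ss5.png

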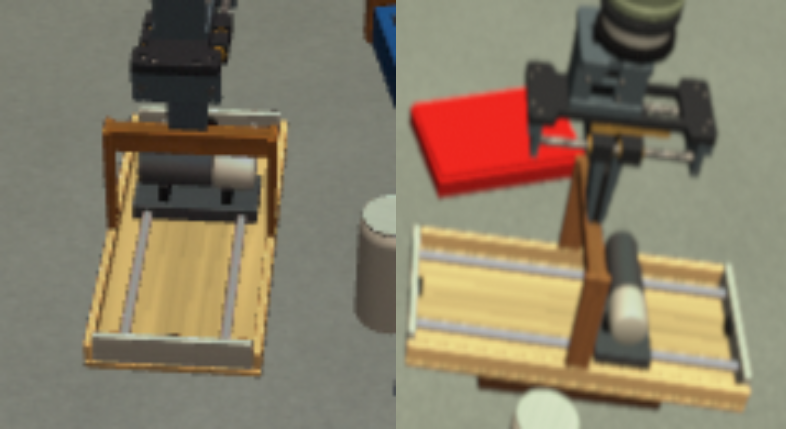

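The wrist picture shows the shut fingertips at (317,252), directly over the bar. The crops show the tips at the bar's top edge: side about (327,139), scene about (675,231). I'll check these against the projected TCP.

```bash
python3 - <<'E'
from h import *
s=state()
def proj(n,p):
    c=camera_model(n);q=R.from_euler('xyz',c['rotation'],degrees=True).inv().apply(p-c['origin'])
    return (c['cx']+c['fx']*q[0]/-q[2],c['cy']+c['fx']*q[1]/q[2])
for n in('scene','side'): 
    print(n,[np.round(proj(n,s['ee_pos']+[0,0,d]),1).tolist() for d in(0,30,60)])
    print(' handle top ctr',np.round(proj(n,np.array([564,230,167.])),1), np.round(proj(n,np.array([564,230,143.])),1))
print('scene crop scale',390/180,429/160)
# wrist ray of the fingertips vs TCP
st=dict(ee_pos=np.zeros(3),ee_rot=np.zeros(3))
o,d=ray('wrist',(317,250),st);print('tip ray at depth -40,0',o+d*(-40-o[2])/d[2],o+d*(0-o[2])/d[2])
E
```

```text
scene [[487.3, 238.9], [490.1, 229.3], [492.9, 219.4]]
 handle top ctr [490.7 229.5] [488.5 237.2]
side [[326.3, 147.1], [326.1, 138.8], [326.0, 130.3]]
 handle top ctr [326.7 138.3] [326.8 145. ]
scene crop scale 2.1666666666666665 2.68125
tip ray at depth -40,0 [ 18.32532201   1.558437   -40.        ] [6.55013521 1.73414244 0.        ]
```

```bash
python3 - <<'E'
from h import *
def proj(n,p):
    c=camera_model(n);q=R.from_euler('xyz',c['rotation'],degrees=True).inv().apply(p-c['origin'])
    return np.round((c['cx']+c['fx']*q[0]/-q[2],c['cy']+c['fx']*q[1]/q[2]),1).tolist()
for n in('scene','side'):
    for s in(-1,1):
        print(n,[proj(n,np.array([233.6,524.8,179.8+d])+s*50*np.array([.407,.914,0])) for d in(0,30,60)])
A=cv2.resize(cv2.imread('pics/scene0.png')[60:150,530:630],None,fx=4,fy=4);B=cv2.resize(cv2.imread('pics/side0.png')[20:110,170:270],None,fx=4,fy=4)
cv2.imwrite('pics/tips.png',np.hstack([A,B]))
E
```

```text
scene [[542.4, 136.9], [545.4, 127.4], [548.6, 117.7]]
scene [[580.6, 143.7], [584.3, 134.2], [588.0, 124.4]]
side [[209.2, 100.5], [207.8, 92.2], [206.3, 83.8]]
side [[221.9, 85.3], [220.7, 77.1], [219.4, 68.8]]
```

View pics/tips.png

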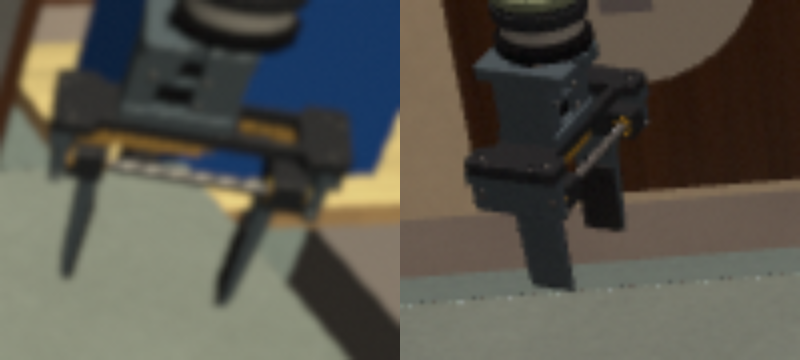

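The tips crop shows the fingertips at scene (547,129) and (585,136), and side (210,92). That puts them about 28 mm higher than the reported TCP, and it agrees with the wrist view and with the empty closing above the bar. So the reported TCP must go about 28 mm lower than the text implies. I've used my 10 views, so from here I work from numbers only. I'll raise, half-open, go down to a reported TCP of about 110 in stages while watching the force, and then close.

Request:
carry_out(
  commands=[
    [0,0,0,0,0,-15,0.2],
    [0,0,0,-1.5,0.6,-15,0.2],
    [0,0,0,-1.5,0.6,-15,0.2],
    [0,0,0,-1.5,0.6,-15,0.2],
    [0,0,0,-1.5,0.6,-15,0.2],
    [0,0,0,-1.5,0.6,-15,0.2],
    [0,0,0,-1.5,0.6,-15,0.2],
    [0,0,0,-1.5,0.6,-15,0.2],
    [0,0,0,-1.5,0.6,-8,0.2],
    [0,0,0,-1.5,0.6,0,0.2],
    [0,0,0,-1.5,0.6,6,0.2],
    [0,0,0,-1.5,0.6,12,0.2],
    [0,0,0,-1.5,0.6,15,0.2],
    [0,0,0,-1.5,0.6,15,0.2],
    [0,0,0,-1.5,0.6,15,0.2],
  ],
)

```text
time_s: 5.9
ee_pos: [564.0, 229.7, 120.9]
ee_rot: [180.0, 0.0, 166.9]
force: [-1.1, 0.2, 0.6]
gripper_width: 54.5
gripper_force: 0.0
```

```bash
python3 -c "
from h import *
rep('w6')
f=cv2.imread('pics/w6.png');L,W,P,k=handle(f,state(),(270,130,370,230));print(L[::6])"
```

```text
t 5.90 car (np.float64(53.0), np.float64(21.9), np.float64(84.1)) pos [564.  229.7 120.9] rot [1.7999e+02 1.0000e-02 1.6691e+02] F [-1.1  0.2  0.6] T [ 0.05 -0.02  0.04] w 54.5 0.0
[(np.float64(313.5), 130), (np.float64(313.5), 154), (np.float64(313.5), 178), (np.float64(313.5), 202), (np.float64(314.0), 226)]
```

Request:
carry_out(
  commands=[
    [0,0,0,0,0.3,6,0.2],
    [0,0,0,0,0.3,11,0.2],
    [0,0,0,0,0.3,11,0],
    [0,0,0,0,0.3,11,-1],
    [0,0,0,0,0.3,11,-1],
    [0,0,0,0,0.3,11,-1],
    [0,0,0,0,0.3,11,-1],
    [0,0,0,0,0.3,11,-1],
    [0,0,0,0,0.3,11,-1],
    [0,0,0,0,0.3,11,-1],
    [0,0,0,0,0.3,11,-1],
    [0,0,0,0,0.3,11,-1],
  ],
  force=45,
)

```text
time_s: 7.15
ee_pos: [563.8, 229.3, 110.0]
ee_rot: [-179.9, 0.0, 166.9]
force: [-0.3, -4.2, 2.8]
gripper_width: 17.5
gripper_force: 45.0
```

```bash
python3 - <<'E'
from h import *
rep('w7')
f=cv2.imread('pics/w7.png');h=cv2.cvtColor(f,cv2.COLOR_BGR2HSV)
for v in range(150,200,6):
    d=(h[v,:,2]<110)&(h[v,:,0]>95)&(h[v,:,0]<130)&(h[v,:,1]>30);x=np.flatnonzero(d[125:505])+125;print(v,len(x),x[[0,-1]] if len(x) else '')
print(carriage(f,(158,168),48))
E
```

```text
t 7.15 car (np.float64(55.8), np.float64(23.4), np.float64(88.2)) pos [563.8 229.3 110. ] rot [-179.95    0.    166.91] F [-0.3 -4.2  2.8] T [-0.76  0.16  0.18] w 17.5 45.0
150 0 
156 51 [348 402]
162 81 [348 428]
168 25 [348 428]
174 38 [348 427]
180 36 [348 427]
186 39 [348 427]
192 34 [348 426]
198 28 [348 426]
(np.float64(50.2), np.float64(21.1), np.float64(79.4))
```

Gripped: 17.5 mm wide at 45 N, with the carriage at +50. Next is a lift of 110 mm.

```bash
cat >> h.py <<'E'
def carriage(f,rows=(160,200),dep=48):
    h=cv2.cvtColor(f,cv2.COLOR_BGR2HSV).astype(int);st=dict(ee_pos=np.zeros(3),ee_rot=np.zeros(3));out=[]
    for v in range(*rows):
        x=np.flatnonzero((h[v,125:505,2]<112)&(h[v,125:505,0]>95)&(h[v,125:505,0]<130)&(h[v,125:505,1]>30))+125
        if len(x)<8: continue
        out.append([plane('wrist',(c,v),dep,st)[1] for c in (x.min()-.5,x.max()+.5)])
    lo,hi=np.median(out,0) if out else (np.nan,)*2; w=hi-lo
    c=(lo+hi)/2 if w>54 else (hi-29 if hi>25 else lo+29)
    return np.round((c,lo,hi),1).tolist()
E
python3 - <<'E'
from h import *
print(carriage(cv2.imread('pics/w7.png')))
S=cv2.imread('pics/side0.png')
print('can base',plane('side',(389,197),0),plane('scene',(463,347),0),'can top',plane('side',(389,167),115))
print('mug top',plane('side',(416,247),90),plane('scene',(313,321),90),'handle',plane('scene',(345,337),45))
E
```

```text
[50.9, 22.6, 79.2]
can base [742.55010112 129.99436264   0.        ] [ 7.62206701e+02  1.43457714e+02 -1.13686838e-13] can top [736.21911301 131.26094498 115.        ]
mug top [ 745.51040551 -183.45953929   90.        ] [ 736.6104642  -187.05623187   90.        ] handle [ 749.35289671 -119.45315378   45.        ]
```

Request:
carry_out(
  commands=[
    [0,0,0,0,0,-2,-1],
    [0,0,0,0,0,-6,-1],
    [0,0,0,0,0,-13,-1],
    [0,0,0,0,0,-22,-1],
    [0,0,0,0,0,-33,-1],
    [0,0,0,0,0,-46,-1],
    [0,0,0,0,0,-60,-1],
    [0,0,0,0,0,-73,-1],
    [0,0,0,0,0,-85,-1],
    [0,0,0,0,0,-95,-1],
    [0,0,0,0,0,-103,-1],
    [0,0,0,0,0,-108,-1],
    [0,0,0,0,0,-110,-1],
  ],
)

```text
time_s: 8.5
ee_pos: [564.0, 229.9, 220.3]
ee_rot: [180.0, 0.0, 166.9]
force: [0.3, 0.1, -8.8]
gripper_width: 18.1
gripper_force: 45.0
```

```bash
python3 -c "
from h import *
rep('w8')"
```

```text
t 8.50 car [51.0, 22.6, 79.4] pos [564.  229.9 220.3] rot [1.7998e+02 2.0000e-02 1.6691e+02] F [ 0.3  0.1 -8.8] T [-0.08  0.03  0.02] w 18.1 45.0
```

Request:
carry_out(
  commands=[
    [0,0,0,0,0,0,-1],
    [0,0,0,0,0,0,-1],
    [0,0,0,0,0,0,-1],
  ],
)

```text
time_s: 8.85
ee_pos: [563.6, 229.8, 219.3]
ee_rot: [-180.0, -0.1, 166.9]
force: [-0.5, -0.3, -8.5]
gripper_width: 17.8
gripper_force: 45.0
```

```bash
python3 -c "
from h import *
rep('w9')"
```

```text
t 8.85 car [51.0, 22.6, 79.4] pos [563.6 229.8 219.3] rot [-1.7997e+02 -5.0000e-02  1.6690e+02] F [-0.5 -0.3 -8.5] T [-0.1   0.11  0.02] w 17.8 45.0
```

```bash
cat > plan.py <<'E'
import numpy as np,sys
# c: wanted carriage shift in the slider (mm), X,Y: tool shifts, Z turn (deg), N rows
c,X,Y,Z,N=[float(v) for v in sys.argv[1:6]];fr=float(sys.argv[6]) if len(sys.argv)>6 else .01
N=int(N);T=N*.1;t=np.arange(1,N+1)*.1;w=2*np.pi/T
s=t/T-np.sin(w*t)/2/np.pi; v=(1-np.cos(w*t))/T; a=w*np.sin(w*t)/T
c/=1000;acc=c*a+.167*c*v+np.sign(c)*fr*(v>.05*v.max())+Y/1000*a
ax=np.degrees(acc/9.81);ax[-1]=0
print([[round(float(A),2),0,round(Z*q,2),round(X*q,1),round(Y*q,1),0,-1] for A,q in zip(ax,s)])
E
python3 plan.py -50 0 0 0 20
```

```text
[[-0.14, 0, np.float64(0.0), np.float64(0.0), np.float64(0.0), 0, -1], [-0.33, 0, np.float64(0.0), np.float64(0.0), np.float64(0.0), 0, -1], [-0.44, 0, np.float64(0.0), np.float64(0.0), np.float64(0.0), 0, -1], [-0.51, 0, np.float64(0.0), np.float64(0.0), np.float64(0.0), 0, -1], [-0.54, 0, np.float64(0.0), np.float64(0.0), np.float64(0.0), 0, -1], [-0.53, 0, np.float64(0.0), np.float64(0.0), np.float64(0.0), 0, -1], [-0.47, 0, np.float64(0.0), np.float64(0.0), np.float64(0.0), 0, -1], [-0.37, 0, np.float64(0.0), np.float64(0.0), np.float64(0.0), 0, -1], [-0.25, 0, np.float64(0.0), np.float64(0.0), np.float64(0.0), 0, -1], [-0.11, 0, np.float64(0.0), np.float64(0.0), np.float64(0.0), 0, -1], [0.04, 0, np.float64(0.0), np.float64(0.0), np.float64(0.0), 0, -1], [0.17, 0, np.float64(0.0), np.float64(0.0), np.float64(0.0), 0, -1], [0.27, 0, np.float64(0.0), np.float64(0.0), np.float64(0.0), 0, -1], [0.35, 0, np.float64(0.0), np.float64(0.0), np.float64(0.0), 0, -1], [0.38, 0, np.float64(0.0), np.float64(0.0), np.float64(0.0), 0, -1], [0.36, 0, np.float64(0.0), np.float64(0.0), np.float64(0.0), 0, -1], [0.3, 0, np.float64(0.0), np.float64(0.0), np.float64(0.0), 0, -1], [0.21, 0, np.float64(0.0), np.float64(0.0), np.float64(0.0), 0, -1], [0.14, 0, np.float64(0.0), np.float64(0.0), np.float64(0.0), 0, -1], [0.0, 0, np.float64(0.0), np.float64(0.0), np.float64(0.0), 0, -1]]
```

Request:
carry_out(
  commands=[
    [-0.14,0,0,0,0,0,-1],
    [-0.33,0,0,0,0,0,-1],
    [-0.44,0,0,0,0,0,-1],
    [-0.51,0,0,0,0,0,-1],
    [-0.54,0,0,0,0,0,-1],
    [-0.53,0,0,0,0,0,-1],
    [-0.47,0,0,0,0,0,-1],
    [-0.37,0,0,0,0,0,-1],
    [-0.25,0,0,0,0,0,-1],
    [-0.11,0,0,0,0,0,-1],
    [0.04,0,0,0,0,0,-1],
    [0.17,0,0,0,0,0,-1],
    [0.27,0,0,0,0,0,-1],
    [0.35,0,0,0,0,0,-1],
    [0.38,0,0,0,0,0,-1],
    [0.36,0,0,0,0,0,-1],
    [0.3,0,0,0,0,0,-1],
    [0.21,0,0,0,0,0,-1],
    [0.14,0,0,0,0,0,-1],
    [0,0,0,0,0,0,-1],
  ],
)

```text
time_s: 10.9
ee_pos: [563.9, 229.9, 219.9]
ee_rot: [180.0, 0.0, 166.9]
force: [-0.5, -0.3, -8.9]
gripper_width: 17.6
gripper_force: 45.0
```

```bash
python3 -c "
from h import *
for i in range(4): rep(f'x{i}')"
```

```text
t 10.90 car [4.0, -24.3, 32.4] pos [563.9 229.9 219.9] rot [179.98   0.   166.91] F [-0.5 -0.3 -8.9] T [-0.05 -0.01  0.02] w 17.6 45.0
t 10.95 car [4.0, -24.4, 32.3] pos [563.9 229.8 219.9] rot [179.98   0.   166.9 ] F [-0.1 -1.  -8.8] T [-0.02  0.05 -0.  ] w 17.9 45.0
t 11.00 car [3.7, -24.8, 32.3] pos [563.9 229.8 219.9] rot [1.7999e+02 1.0000e-02 1.6690e+02] F [ 0.6  0.8 -8.8] T [-0.03  0.04 -0.04] w 17.7 45.0
t 11.05 car [3.6, -24.9, 32.2] pos [563.9 229.8 219.9] rot [179.99   0.   166.9 ] F [-0.2 -0.4 -8.7] T [-0.02  0.01 -0.  ] w 17.9 45.0
```

The carriage is at about +3.6 and essentially stopped. Next is a 4 s transport in two calls, with the tilt compensating the slider's acceleration.

```bash
python3 - <<'E'
from h import *
delta([567.6,-200.8,219.9],166.9)
E
python3 plan.py 0 -101 -418.5 0 40 | sed 's/np.float64(\([^)]*\))/\1/g'
```

```text
turn [0.01 0.   0.  ] shift [-1.012e+02 -4.186e+02 -1.000e-01]
[[-0.15, 0, 0.0, -0.0, -0.0, 0, -1], [-0.3, 0, 0.0, -0.1, -0.3, 0, -1], [-0.44, 0, 0.0, -0.3, -1.1, 0, -1], [-0.56, 0, 0.0, -0.7, -2.7, 0, -1], [-0.68, 0, 0.0, -1.3, -5.2, 0, -1], [-0.78, 0, 0.0, -2.1, -8.9, 0, -1], [-0.86, 0, 0.0, -3.4, -13.9, 0, -1], [-0.91, 0, 0.0, -4.9, -20.4, 0, -1], [-0.95, 0, 0.0, -6.8, -28.4, 0, -1], [-0.96, 0, 0.0, -9.2, -38.0, 0, -1], [-0.95, 0, 0.0, -11.9, -49.3, 0, -1], [-0.91, 0, 0.0, -15.0, -62.2, 0, -1], [-0.86, 0, 0.0, -18.5, -76.7, 0, -1], [-0.78, 0, 0.0, -22.3, -92.6, 0, -1], [-0.68, 0, 0.0, -26.5, -109.8, 0, -1], [-0.56, 0, 0.0, -31.0, -128.2, 0, -1], [-0.44, 0, 0.0, -35.6, -147.6, 0, -1], [-0.3, 0, 0.0, -40.5, -167.7, 0, -1], [-0.15, 0, 0.0, -45.5, -188.4, 0, -1], [-0.0, 0, 0.0, -50.5, -209.2, 0, -1], [0.15, 0, 0.0, -55.5, -230.1, 0, -1], [0.3, 0, 0.0, -60.5, -250.8, 0, -1], [0.44, 0, 0.0, -65.4, -270.9, 0, -1], [0.56, 0, 0.0, -70.0, -290.3, 0, -1], [0.68, 0, 0.0, -74.5, -308.7, 0, -1], [0.78, 0, 0.0, -78.7, -325.9, 0, -1], [0.86, 0, 0.0, -82.5, -341.8, 0, -1], [0.91, 0, 0.0, -86.0, -356.3, 0, -1], [0.95, 0, 0.0, -89.1, -369.2, 0, -1], [0.96, 0, 0.0, -91.8, -380.5, 0, -1], [0.95, 0, 0.0, -94.2, -390.1, 0, -1], [0.91, 0, 0.0, -96.1, -398.1, 0, -1], [0.86, 0, 0.0, -97.6, -404.6, 0, -1], [0.78, 0, 0.0, -98.9, -409.6, 0, -1], [0.68, 0, 0.0, -99.7, -413.3, 0, -1], [0.56, 0, 0.0, -100.3, -415.8, 0, -1], [0.44, 0, 0.0, -100.7, -417.4, 0, -1], [0.3, 0, 0.0, -100.9, -418.2, 0, -1], [0.15, 0, 0.0, -101.0, -418.5, 0, -1], [0.0, 0, 0.0, -101.0, -418.5, 0, -1]]
```

Request:
carry_out(
  commands=[
    [-0.15,0,0,0,0,0,-1],
    [-0.3,0,0,-0.1,-0.3,0,-1],
    [-0.44,0,0,-0.3,-1.1,0,-1],
    [-0.56,0,0,-0.7,-2.7,0,-1],
    [-0.68,0,0,-1.3,-5.2,0,-1],
    [-0.78,0,0,-2.1,-8.9,0,-1],
    [-0.86,0,0,-3.4,-13.9,0,-1],
    [-0.91,0,0,-4.9,-20.4,0,-1],
    [-0.95,0,0,-6.8,-28.4,0,-1],
    [-0.96,0,0,-9.2,-38.0,0,-1],
    [-0.95,0,0,-11.9,-49.3,0,-1],
    [-0.91,0,0,-15.0,-62.2,0,-1],
    [-0.86,0,0,-18.5,-76.7,0,-1],
    [-0.78,0,0,-22.3,-92.6,0,-1],
    [-0.68,0,0,-26.5,-109.8,0,-1],
    [-0.56,0,0,-31.0,-128.2,0,-1],
    [-0.44,0,0,-35.6,-147.6,0,-1],
    [-0.3,0,0,-40.5,-167.7,0,-1],
    [-0.15,0,0,-45.5,-188.4,0,-1],
    [0,0,0,-50.5,-209.2,0,-1],
  ],
)

```text
time_s: 13.1
ee_pos: [565.5, 12.8, 220.0]
ee_rot: [-180.0, 0.0, 166.9]
force: [0.4, -0.1, -9.3]
gripper_width: 17.8
gripper_force: 45.0
```

Request:
carry_out(
  commands=[
    [0.15,0,0,-5.0,-20.9,0,-1],
    [0.3,0,0,-10.0,-41.6,0,-1],
    [0.44,0,0,-14.9,-61.7,0,-1],
    [0.56,0,0,-19.5,-81.1,0,-1],
    [0.68,0,0,-24.0,-99.5,0,-1],
    [0.78,0,0,-28.2,-116.7,0,-1],
    [0.86,0,0,-32.0,-132.6,0,-1],
    [0.91,0,0,-35.5,-147.1,0,-1],
    [0.95,0,0,-38.6,-160.0,0,-1],
    [0.96,0,0,-41.3,-171.3,0,-1],
    [0.95,0,0,-43.7,-180.9,0,-1],
    [0.91,0,0,-45.6,-188.9,0,-1],
    [0.86,0,0,-47.1,-195.4,0,-1],
    [0.78,0,0,-48.4,-200.4,0,-1],
    [0.68,0,0,-49.2,-204.1,0,-1],
    [0.56,0,0,-49.8,-206.6,0,-1],
    [0.44,0,0,-50.2,-208.2,0,-1],
    [0.3,0,0,-50.4,-209.0,0,-1],
    [0.15,0,0,-50.5,-209.3,0,-1],
    [0,0,0,-50.5,-209.3,0,-1],
  ],
)

```text
time_s: 15.1
ee_pos: [567.4, -200.5, 219.9]
ee_rot: [180.0, 0.0, 166.9]
force: [0.1, 0.8, -9.3]
gripper_width: 17.7
gripper_force: 45.0
```

```bash
python3 -c "
from h import *
for i in range(4): rep(f'y{i}')
delta([567.6,-200.8,219.9],172)"
```

```text
t 15.10 car [-11.3, -39.7, 17.2] pos [ 567.4 -200.5  219.9] rot [179.98   0.   166.91] F [ 0.1  0.8 -9.3] T [ 0.05  0.   -0.06] w 17.7 45.0
t 15.15 car [-11.4, -39.9, 17.2] pos [ 567.4 -200.5  219.8] rot [179.98  -0.   166.91] F [ 0.8 -1.1 -9.2] T [ 0.    0.04 -0.01] w 17.5 45.0
t 15.20 car [-11.2, -40.2, -14.7] pos [ 567.4 -200.6  219.8] rot [179.99  -0.   166.91] F [-0.3  1.1 -9.2] T [ 0.02 -0.04  0.  ] w 17.5 45.0
t 15.25 car [-11.5, -40.5, -14.7] pos [ 567.4 -200.5  219.8] rot [179.99   0.   166.91] F [-0.1 -0.3 -8.7] T [ 0.03  0.01 -0.  ] w 17.6 45.0
turn [ 0.01  0.   -5.09] shift [-0.2 -0.2 -0. ]
```

Request:
carry_out(
  commands=[
    [0,0,-0.2,0,0,0,-1],
    [0,0,-0.6,0,0,0,-1],
    [0,0,-1.2,0,0,0,-1],
    [0,0,-2,0,0,0,-1],
    [0,0,-2.8,0,0,0,-1],
    [0,0,-3.6,0,0,0,-1],
    [0,0,-4.2,0,0,0,-1],
    [0,0,-4.7,0,0,0,-1],
    [0,0,-5,0,0,0,-1],
    [0,0,-5.1,0,0,0,-1],
    [0,0,-5.1,0,0,0,-1],
    [0,0,-5.1,0,0,0,-1],
  ],
)

```text
time_s: 16.5
ee_pos: [567.5, -200.6, 219.8]
ee_rot: [180.0, 0.0, 172.0]
force: [0.2, 0.9, -9.5]
gripper_width: 17.6
gripper_force: 45.0
```

```bash
python3 -c "
from h import *
for i in range(3): rep(f'z{i}')"
```

```text
t 16.50 car [-19.1, -48.1, -15.4] pos [ 567.5 -200.6  219.8] rot [179.99   0.   172.01] F [ 0.2  0.9 -9.5] T [ 0.05 -0.02 -0.03] w 17.6 45.0
t 16.55 car [-19.2, -48.2, -16.2] pos [ 567.4 -200.6  219.8] rot [179.99  -0.   172.  ] F [ 0.3 -0.2 -8.4] T [0.1  0.03 0.  ] w 17.6 45.0
t 16.60 car [-19.8, -48.8, -16.9] pos [ 567.4 -200.6  219.8] rot [179.99  -0.   172.  ] F [ 0.5  0.2 -8.7] T [ 0.09 -0.04  0.03] w 18.1 45.0
```

```bash
python3 plan.py 25 0 0 0 20 .012| sed 's/np.float64(\([^)]*\))/\1/g;s/, 0, 0.0, 0.0, 0.0, 0, -1//g'
```

```text
[[0.07], [0.21], [0.26], [0.3], [0.31], [0.3], [0.27], [0.23], [0.16], [0.09], [0.02], [-0.04], [-0.1], [-0.13], [-0.15], [-0.14], [-0.11], [-0.06], [-0.07], [0.0]]
```

Request:
carry_out(
  commands=[
    [0.12,0,0,0,0,0,-1],
    [0.26,0,0,0,0,0,-1],
    [0.31,0,0,0,0,0,-1],
    [0.34,0,0,0,0,0,-1],
    [0.34,0,0,0,0,0,-1],
    [0.32,0,0,0,0,0,-1],
    [0.29,0,0,0,0,0,-1],
    [0.25,0,0,0,0,0,-1],
    [0.18,0,0,0,0,0,-1],
    [0.11,0,0,0,0,0,-1],
    [0.04,0,0,0,0,0,-1],
    [-0.02,0,0,0,0,0,-1],
    [-0.08,0,0,0,0,0,-1],
    [-0.11,0,0,0,0,0,-1],
    [-0.12,0,0,0,0,0,-1],
    [-0.11,0,0,0,0,0,-1],
    [-0.08,0,0,0,0,0,-1],
    [-0.04,0,0,0,0,0,-1],
    [0,0,0,0,0,0,-1],
    [0.02,0,0,0,0,0,-1],
  ],
)

```text
time_s: 18.65
ee_pos: [567.4, -200.6, 219.8]
ee_rot: [-180.0, -0.0, 172.0]
force: [0.4, 0.1, -8.1]
gripper_width: 17.5
gripper_force: 45.0
```

```bash
python3 -c "
from h import *
for i in range(4): rep(f'a{i}')"
```

```text
t 18.65 car [-11.4, -40.4, -14.7] pos [ 567.4 -200.6  219.8] rot [-179.98   -0.    172.01] F [ 0.4  0.1 -8.1] T [ 0.1   0.02 -0.04] w 17.5 45.0
t 18.70 car [-11.5, -40.5, -14.7] pos [ 567.4 -200.6  219.8] rot [-179.99    0.    172.01] F [-0.  -0.2 -7.9] T [ 0.05 -0.01  0.06] w 17.9 45.0
t 18.75 car [-11.8, -40.8, -14.7] pos [ 567.4 -200.5  219.8] rot [-179.99    0.    172.01] F [ 0.5 -0.4 -7.8] T [ 0.14  0.03 -0.04] w 17.6 45.0
t 18.80 car [-12.0, -41.0, -14.7] pos [ 567.4 -200.6  219.8] rot [-179.98    0.    172.01] F [-0.7 -0.6 -9.4] T [ 0.05 -0.01 -0.01] w 17.6 45.0
```

Request:
carry_out(
  commands=[
    [0.2,0,0,0,0,0,-1],
    [0.28,0,0,0,0,0,-1],
    [0.33,0,0,0,0,0,-1],
    [0.34,0,0,0,0,0,-1],
    [0.33,0,0,0,0,0,-1],
    [0.29,0,0,0,0,0,-1],
    [0.22,0,0,0,0,0,-1],
    [0.14,0,0,0,0,0,-1],
    [0.04,0,0,0,0,0,-1],
    [-0.03,0,0,0,0,0,-1],
    [-0.08,0,0,0,0,0,-1],
    [-0.1,0,0,0,0,0,-1],
    [-0.08,0,0,0,0,0,-1],
    [-0.04,0,0,0,0,0,-1],
    [0,0,0,0,0,0,-1],
    [0.03,0,0,0,0,0,-1],
    [0.03,0,0,0,0,0,-1],
  ],
)

```text
time_s: 20.55
ee_pos: [567.4, -200.6, 219.8]
ee_rot: [-180.0, 0.0, 172.0]
force: [0.0, 0.6, -7.8]
gripper_width: 18.0
gripper_force: 45.0
```

```bash
python3 -c "
from h import *
for i in range(4): rep(f'b{i}')"
```

```text
t 20.55 car [0.5, -27.8, 28.9] pos [ 567.4 -200.6  219.8] rot [-179.95    0.    172.01] F [ 0.   0.6 -7.8] T [0.04 0.02 0.01] w 18.0 45.0
t 20.60 car [0.5, -27.8, 28.9] pos [ 567.5 -200.6  219.8] rot [-179.96    0.    172.01] F [ 0.   0.2 -9.3] T [ 0.06 -0.   -0.02] w 17.7 45.0
t 20.65 car [0.5, -27.8, 28.9] pos [ 567.5 -200.6  219.8] rot [-179.95    0.    172.01] F [-0.4 -0.3 -8.6] T [0.03 0.05 0.03] w 17.6 45.0
t 20.70 car [0.5, -27.8, 28.9] pos [ 567.5 -200.6  219.8] rot [-179.95    0.    172.01] F [-0.   0.9 -8.9] T [ 0.03  0.03 -0.02] w 18.1 45.0
```

Stationary at centre. I'll hold for 4 s.

Request:
carry_out(
  commands=[
    [0,0,0,0,0,0,-1],
    [0,0,0,0,0,0,-1],
    [0,0,0,0,0,0,-1],
    [0,0,0,0,0,0,-1],
    [0,0,0,0,0,0,-1],
    [0,0,0,0,0,0,-1],
    [0,0,0,0,0,0,-1],
    [0,0,0,0,0,0,-1],
    [0,0,0,0,0,0,-1],
    [0,0,0,0,0,0,-1],
    [0,0,0,0,0,0,-1],
    [0,0,0,0,0,0,-1],
    [0,0,0,0,0,0,-1],
    [0,0,0,0,0,0,-1],
    [0,0,0,0,0,0,-1],
    [0,0,0,0,0,0,-1],
    [0,0,0,0,0,0,-1],
    [0,0,0,0,0,0,-1],
    [0,0,0,0,0,0,-1],
    [0,0,0,0,0,0,-1],
  ],
)

```text
time_s: 22.75
ee_pos: [567.4, -200.6, 219.8]
ee_rot: [-180.0, 0.0, 172.0]
force: [-0.0, 0.3, -8.4]
gripper_width: 17.9
gripper_force: 45.0
```

Request:
carry_out(
  commands=[
    [0,0,0,0,0,0,-1],
    [0,0,0,0,0,0,-1],
    [0,0,0,0,0,0,-1],
    [0,0,0,0,0,0,-1],
    [0,0,0,0,0,0,-1],
    [0,0,0,0,0,0,-1],
    [0,0,0,0,0,0,-1],
    [0,0,0,0,0,0,-1],
    [0,0,0,0,0,0,-1],
    [0,0,0,0,0,0,-1],
    [0,0,0,0,0,0,-1],
    [0,0,0,0,0,0,-1],
    [0,0,0,0,0,0,-1],
    [0,0,0,0,0,0,-1],
    [0,0,0,0,0,0,-1],
    [0,0,0,0,0,0,-1],
    [0,0,0,0,0,0,-1],
    [0,0,0,0,0,0,-1],
    [0,0,0,0,0,0,-1],
    [0,0,0,0,0,0,-1],
  ],
)

```text
time_s: 24.75
ee_pos: [567.4, -200.6, 219.8]
ee_rot: [-180.0, -0.0, 172.0]
force: [-0.1, 1.0, -8.4]
gripper_width: 17.9
gripper_force: 45.0
```

```bash
python3 - <<'E'
from h import *
rep('c0')
# check the hovering tray's centre from the outside: end plates' white tops in scene and side
s=state()
def proj(n,p):
    c=camera_model(n);q=R.from_euler('xyz',c['rotation'],degrees=True).inv().apply(p-c['origin'])
    return np.round((c['cx']+c['fx']*q[0]/-q[2],c['cy']+c['fx']*q[1]/q[2]),1)
for n in('scene','side'):
    f=grab_frame(n)[...,::-1].copy();h=cv2.cvtColor(f,cv2.COLOR_BGR2HSV)
    m=((h[...,0]<16)&(h[...,1]>120)&(h[...,2]<190)).astype(np.uint8)
    u,v=proj(n,np.array([567.5,-200.6,265.]));a,b=int(u)-45,int(v)-60
    k=m[b:b+110,a:a+90];y,x=np.nonzero(k);r=y<np.inf
    print(n,'expected bar ends',[proj(n,np.array([567.5,-200.6,277])+e*76*np.array([.99,-.139,0])).tolist() for e in(-1,1)],'mask x',x.min()+a,x.max()+a,'y',y.min()+b,y.max()+b)
E
```

```text
t 24.75 car [0.5, -27.8, 28.9] pos [ 567.4 -200.6  219.8] rot [-179.96   -0.    172.01] F [-0.1  1.  -8.4] T [-0.06  0.03  0.01] w 17.9 45.0
scene expected bar ends [[304.1, 179.6], [297.0, 225.5]] mask x 292 305 y 180 254
side expected bar ends [[317.9, 203.1], [382.7, 202.9]] mask x 306 384 y 158 239
```

Request:
carry_out(
  commands=[
    [0,0,0,0,0,1,-1],
    [0,0,0,0,0,4,-1],
    [0,0,0,0,0,9,-1],
    [0,0,0,0,0,15,-1],
    [0,0,0,0,0,22,-1],
    [0,0,0,0,0,30,-1],
    [0,0,0,0,0,38,-1],
    [0,0,0,0,0,46,-1],
    [0,0,0,0,0,54,-1],
    [0,0,0,0,0,62,-1],
    [0,0,0,0,0,70,-1],
    [0,0,0,0,0,77,-1],
    [0,0,0,0,0,83,-1],
    [0,0,0,0,0,88,-1],
    [0,0,0,0,0,92,-1],
    [0,0,0,0,0,95,-1],
    [0,0,0,0,0,98,-1],
    [0,0,0,0,0,100,-1],
    [0,0,0,0,0,102,-1],
    [0,0,0,0,0,104,-1],
  ],
)

```text
time_s: 26.9
ee_pos: [567.5, -200.7, 115.8]
ee_rot: [-180.0, 0.0, 172.0]
force: [0.3, 0.6, -8.9]
gripper_width: 17.8
gripper_force: 45.0
```

Request:
carry_out(
  commands=[
    [0,0,0,0,0,1,-1],
    [0,0,0,0,0,2,-1],
    [0,0,0,0,0,3,-1],
    [0,0,0,0,0,3.5,-1],
    [0,0,0,0,0,4,-1],
    [0,0,0,0,0,4.5,-1],
    [0,0,0,0,0,4.5,-1],
    [0,0,0,0,0,4.5,-1],
  ],
)

```text
time_s: 27.7
ee_pos: [567.4, -200.7, 111.4]
ee_rot: [-180.0, 0.0, 172.0]
force: [-1.0, -0.5, -8.4]
gripper_width: 18.0
gripper_force: 45.0
```

```bash
python3 -c "
from h import *
for i in range(2): rep(f'd{i}')"
```

```text
t 27.70 car [0.5, -27.9, 28.9] pos [ 567.4 -200.7  111.4] rot [-179.96    0.    172.  ] F [-1.  -0.5 -8.4] T [0.06 0.01 0.01] w 18.0 45.0
t 27.75 car [0.5, -27.9, 28.9] pos [ 567.5 -200.7  111.4] rot [-1.7996e+02  1.0000e-02  1.7200e+02] F [ 0.3 -0.  -9.1] T [-0.   -0.    0.03] w 17.4 45.0
```

Not down yet. I'll lower in 0.3 mm steps.

Request:
carry_out(
  commands=[
    [0,0,0,0,0,0.3,-1],
    [0,0,0,0,0,0.6,-1],
    [0,0,0,0,0,0.9,-1],
    [0,0,0,0,0,1.2,-1],
    [0,0,0,0,0,1.2,-1],
    [0,0,0,0,0,1.2,-1],
  ],
)

```text
time_s: 28.4
ee_pos: [567.4, -200.7, 110.1]
ee_rot: [-180.0, -0.0, 172.0]
force: [-0.3, -0.8, -8.4]
gripper_width: 17.7
gripper_force: 45.0
```

```bash
python3 -c "
from h import *
rep('e0')"
```

```text
t 28.40 car [0.5, -27.9, 28.9] pos [ 567.4 -200.7  110.1] rot [-179.95   -0.    172.  ] F [-0.3 -0.8 -8.4] T [ 0.08 -0.01 -0.02] w 17.7 45.0
```

Request:
carry_out(
  commands=[
    [0,0,0,0,0,0.2,-1],
    [0,0,0,0,0,0.3,-1],
    [0,0,0,0,0,0.4,-1],
    [0,0,0,0,0,0.4,-1],
    [0,0,0,0,0,0.4,-1],
  ],
)

```text
time_s: 28.95
ee_pos: [567.5, -200.7, 110.0]
ee_rot: [-180.0, 0.0, 172.0]
force: [-1.3, 0.6, -5.1]
gripper_width: 18.0
gripper_force: 45.0
```

```bash
python3 -c "
from h import *
rep('e1')"
```

```text
t 28.95 car [0.5, -27.9, 28.9] pos [ 567.5 -200.7  110. ] rot [-1.7995e+02  2.0000e-02  1.7200e+02] F [-1.3  0.6 -5.1] T [ 0.13  0.16 -0.03] w 18.0 45.0
```

Contact: the load is shifting to the stand. A bit more, then ease the grip and open.

Request:
carry_out(
  commands=[
    [0,0,0,0,0,0.2,-1],
    [0,0,0,0,0,0.4,-1],
    [0,0,0,0,0,0.4,-1],
  ],
  force=20,
)

```text
time_s: 29.3
ee_pos: [567.5, -200.7, 110.0]
ee_rot: [-179.9, 0.0, 172.0]
force: [-2.7, 1.6, -0.3]
gripper_width: 18.0
gripper_force: 20.0
```

Request:
carry_out(
  commands=[
    [0,0,0,0,0,0,-1],
    [0,0,0,0,0,0,-1],
  ],
  force=5,
)

```text
time_s: 29.5
ee_pos: [567.5, -200.7, 110.0]
ee_rot: [-179.9, 0.0, 172.0]
force: [-3.1, 2.6, 2.2]
gripper_width: 18.1
gripper_force: 5.0
```

Request:
carry_out(
  commands=[
    [0,0,0,0,0,0,-0.5],
    [0,0,0,0,0,0,-0.4],
    [0,0,0,0,0,0,-0.3],
    [0,0,0,0,0,0,-0.2],
    [0,0,0,0,0,0,-0.1],
    [0,0,0,0,0,0,0],
    [0,0,0,0,0,0,0.1],
    [0,0,0,0,0,0,0.1],
    [0,0,0,0,0,0,0.1],
  ],
)

```text
time_s: 30.4
ee_pos: [567.5, -200.7, 109.3]
ee_rot: [-180.0, 0.0, 172.0]
force: [-0.9, 0.7, 0.5]
gripper_width: 50.2
gripper_force: 0.0
```

```bash
python3 - <<'E'
from h import *
for i in range(2): rep(f'f{i}')
f=cv2.imread('pics/f1.png');L,W,P,k=handle(f,state(),(270,130,370,220));print(L[::6])
E
```

```text
t 30.40 car [0.3, -28.2, 28.9] pos [ 567.5 -200.7  109.3] rot [-179.96    0.    172.01] F [-0.9  0.7  0.5] T [ 0.07 -0.03 -0.  ] w 50.2 0.0
t 30.45 car [0.3, -28.2, 28.9] pos [ 567.4 -200.7  109.3] rot [-179.95    0.    172.  ] F [-0.7 -0.2 -0. ] T [0.02 0.03 0.02] w 49.8 0.0
[(np.float64(316.0), 130), (np.float64(315.5), 154), (np.float64(315.5), 178), (np.float64(315.5), 202)]
```

Released with the carriage at rest. Retreat straight up, then verify the placement.

Request:
carry_out(
  commands=[
    [0,0,0,0,0,-10,0.1],
    [0,0,0,0,0,-25,0.1],
    [0,0,0,0,0,-45,0.1],
    [0,0,0,0,0,-75,0.1],
    [0,0,0,0,0,-110,0.1],
    [0,0,0,0,0,-150,0.1],
    [0,0,0,0,0,-180,0.1],
    [0,0,0,0,0,-190,0.1],
    [0,0,0,0,0,-190,0.1],
    [0,0,0,0,0,-190,0.1],
    [0,0,0,0,0,-190,0.1],
  ],
)

```text
time_s: 31.6
ee_pos: [566.6, -200.2, 297.1]
ee_rot: [180.0, -0.2, 172.0]
force: [0.0, 0.7, -0.2]
gripper_width: 50.0
gripper_force: 0.0
```

```bash
python3 - <<'E'
from h import *
s,f=look('g0');print(s['ee_pos'],s['force'])
L,W,P,k=handle(f,s,(270,140,370,235));print(np.degrees(np.arctan(k[0])),'bar y at x=567.5',np.polyval(k,567.5))
h=cv2.cvtColor(f,cv2.COLOR_BGR2HSV).astype(int)
v=190;d=(h[v,:,2]<112)&(h[v,:,0]>95)&(h[v,:,0]<130)&(h[v,:,1]>30);x=np.flatnonzero(d[190:440])+190;print('plate cols',x.min(),x.max(),[plane('wrist',(c,v),62,s).round(1).tolist() for c in(x.min(),x.max())])
E
```

```text
[ 566.59256293 -200.21745092  297.09624147] [ 0.01041617  0.69119435 -0.22962901]
-7.8394035636066715 bar y at x=567.5 -199.35151374866848
plate cols 292 338 [[550.7, -225.2, 62.0], [558.3, -171.1, 62.0]]
```

```bash
python3 -c "
from workcell import workorder
print(workorder.job_done())"
```

```text
the job is handed in; nothing more can be done
None
```

The slider stands on the formerly empty stand, released and within about 2 mm and 0.2° of it by my measurements, with its carriage at rest near the middle; the job was handed in at about 32 s, and no verdict came back.

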